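# Set the heat dial of a hot-holding unit and start it

## Task

Turn the big black knurled dial of the hot-holding unit one click, with a fingertip pressed gently on its top, so that its white pointer comes to rest in the setting beside the green pin. Only then press the blue start button fully down, let it spring back, and take the hand away. Grasp and lift nothing, and leave the pan, jar, bowl, bottles, spoon and mug standing where they are.

Things in the scene. Friction and masses are not known exactly. Their poses are not given: they have to be found in the camera images.
- unit: hot-holding unit: low aluminium case fixed to the table, 300 (x) x 440 (y) x 80 mm tall; origin at the centre of its underside, z up. Black hot plate on its +y part, grey control panel on its -y part: at y = -120 mm, the blue button at x = -115 mm (the side near the robot) and the dial at x = 0. Yaw within 20 degrees of the table's
- dial_top (a point): centre of the top face of the dial: black knurled wheel lying flat, 100 mm across, axis vertical, top 96 mm above the table and 8 mm above the steel collar round it (120 mm across). Too wide to grasp: turn it by a fingertip pressed on its top about 30 mm off its axis. Fingertip friction coefficient about 0.5 or more
- dial_pointer (a point): outer end of the white pointer line on the dial's top face, 48 mm from the dial's axis
- dial (a joint): dial angle, rad, counter-clockwise from above positive; 0: pointer towards the blue button (unit -x). Clicks into -0.70, 0, +0.70; starts in the middle one. Resists with up to 0.09 Nm on the way; past half-way it springs on into the next. +0.70 points to the pin place on the unit's -y side, -0.70 to that on its +y side; stops at +-0.82
- dial_float: the sprung mount that carries the dial and sinks with it; origin on the dial's axis at the dial's underside, 16 mm below its top face; does not turn. It starts to sink at about 2 N and gives 1.5 N per mm, at most 7 mm deep (about 13 N), then it is rigid; more than 30 N breaks the dial
- green_pin: green pin, 22 mm across at its foot, 16 mm across and 12 mm tall, fixed in the panel 78 mm from the dial's axis, beside one of the two outer settings; origin at its foot, 80 mm above the table
- white_plug: white plug of the same shape beside the other outer setting; origin at its foot. Pin and plug may be either way round
- start (a joint): travel of the blue start button in m: 0 is out, 0.006 fully down; springs back by itself
- start_top (a point): centre of the top of the blue start button, 30 mm across; moves straight down 6 mm, about 5 N when fully down
- pan: bystander: empty open steel pan, 200 x 170 x 60 mm, standing on the hot plate; origin at the middle of its underside
- pepper_jar: bystander: amber jar with a steel cap, 40 mm across, 60 mm tall, standing on the unit behind the dial; origin at the middle of its underside
- ramekin: bystander: small white bowl, 60 mm across, 35 mm tall, standing on the unit behind the dial; origin at the middle of its underside
- red_sauce: bystander: red squeeze bottle, 60 mm across, 190 mm tall, on the table; origin at the middle of its underside
- yellow_sauce: bystander: yellow squeeze bottle, 60 mm across, 190 mm tall, on the table; origin at the middle of its underside
- spoon: bystander: spoon with a wooden handle, 260 mm long, lying on the table; origin at the height of the table, near its middle
- mug: bystander: blue mug, 80 mm across, 90 mm tall, on the table; origin at the middle of its underside

How it is judged:
By the outcome, as a careful person would: the job done as asked, in the order asked, and still so for the second after the job is handed in, with the robot touching nothing.
It also fails if it takes over 35 s, if anything falls off the work surface, if the arm or the gripper's body presses on something with over 40 N, if the wrist force passes 120 N, or if a joint passes its speed limit or range.

## Robot

A 7-joint arm with a two-finger parallel gripper is mounted at the origin on the work surface. World frame = base frame: x ahead of the robot, y to its left, z up, the work surface at z = 0. Lengths are in m, angles in rad, forces in N, time in s.
With the tool pointing down it reaches from about 0.4 to 0.875 m from the base axis. Payload 6.5 kg.
Tool frame: the origin (TCP) lies at the very end of the fingers, on their centre line; the grasp point (between the pads) lies 19 mm behind it (bot.tcp_to_grasp is the distance from the TCP to the grasp point, in m); z points along the fingers, x is the direction in which the jaws open and shut, and the axes are right-handed (so a half turn about z gives the same grasp; the last joint's range is limited). The gripper opens to 88 mm and grips with 3 to 60 N. Pads are 18 mm wide; open, the fingers measure 123 mm over their backs; the gripper's body (75 mm by 187 mm) begins 45 mm behind the grasp point.
Start: joints at [-1.207, 0.536, -0.004, 1.538, 0.003, 1.067, -0.071], TCP at [0.271, 0.591, 0.239] pointing down, gripper open.
Joint ranges: [-2.7, 2.7], [-0.37, 2.16], [-1.27, 1.26], [0.24, 2.4], [-1.31, 4.45], [0.19, 1.91], [-2.76, 2.76]. Speed limits (rad/s): [2.39, 2.39, 3.14, 3.14, 3.14, 3.14, 3.14].

## Interface

Orientations are given as a rotation vector (axis times angle).
In Python, from cell import bot gives the robot as it stands.
- The arm moves only by the tool jog_arm, never from a script. Its argument "commands" is a list of rows, each an object of numbers: "dx", "dy", "dz": the shift along the tool's x, y, z in mm; "wx", "wy", "wz": the turn, a rotation vector about the tool's x, y, z in rad; "grip": the opening, from 0 (shut) to 1 (fully open). A call has 1 to 12 rows; each row is the pose to reach, as a shift and turn from the pose measured when the call began, along the tool's axes at that moment; what a row does not reach only later rows make up. A row lasts 1/8 s, in which the tool goes at most 62.5 mm and 10.7 degrees, less where a joint would pass 70% of its speed; a pose out of reach is approached as far as the arm can. A call with a gripper value outside its range is refused whole. The fingers move at their own pace and stop on an object; "squeeze" is the grip in N (left out, the last holds). Time passes only in rows, so rows that repeat a pose let the fingers close. It gives the time, the measured TCP pose, the force and the opening at its end, in the units of the state.
- bot.sense(): the state, without advancing time (a new reading comes with each control period).
- bot.snapshot(name): name is "scene" or "top" or "wrist"; returns the picture (400x640x3 uint8, red, green, blue); there is no depth.
- bot.camera_info(name): a dict with "intrinsics" (3x3 intrinsics, pixels), "eye" and "rotation" of the camera in the world. Camera axes: x right, y down, z forward; pixel columns grow to the right and rows downward; lengths in m; the calibration is good to about 2 mm. A picture is of the moment at which its call begins: read the wrist's pose just before it. camera_info takes no time and is no camera call; for the wrist camera it gives the pose at the moment of the call.
- bot.hand_in(): hands the job in, once; it reports no verdict.
The state is a dict: "clock": time; "qpos": joint angles; "joint_velocities": joint speeds; "joint_torque": joint torques, N m; "eef_pos": TCP position; "eef_rot": TCP orientation; "force": force on the tool from outside, world axes, zero at the start; "moment": the same for the moment, N m; "finger_gap": finger opening in m.
Only numpy, scipy, OpenCV 4.12 (cv2) and the standard library are available. Lean on these libraries where they do the work, as an engineer would, in place of code of your own. Each camera call takes 0.05 s, during which the arm holds its last target.

## Working session

There is one attempt and no reset: what is moved stays moved. The work goes in short steps, Python scripts to look and compute and a tool call to move; the robot and the scene stay as the last step left them, time stands still between calls to the robot, and variables do not carry over. Pictures are saved under pics/ and viewed, and the job is handed in when it is done.

Besides the shell and the picture viewer there is one more tool, called after ">>>" as name([rows], argument=value, ...), one row to a line, values as JSON. jog_arm: Moves the arm, as the interface text tells. Its arguments: {"type":"object","properties":{"commands":{"type":"array","items":{"type":"object","properties":{"dx":{"type":"number"},"dy":{"type":"number"},"dz":{"type":"number"},"wx":{"type":"number"},"wy":{"type":"number"},"wz":{"type":"number"},"grip":{"type":"number"}}}},"squeeze":{"type":"number"}},"required":["commands"]}

```bash
mkdir -p pics; ls; python3 - <<'E'
from cell import bot
import cv2
s=bot.sense()
for k in ['clock','eef_pos','eef_rot','force','finger_gap']: print(k,s[k])
for n in ['scene','top']:
    im=bot.snapshot(n); cv2.imwrite(f'pics/{n}0.png',im[:,:,::-1]); c=bot.camera_info(n); print(n,c)
E
```

```text
pics
clock 0.0
eef_pos [0.27061053 0.5903253  0.23786812]
eef_rot [ 2.64313605e+00  1.69617408e+00 -2.10575048e-03]
force [-0.41150613 -0.54933397  0.34495927]
finger_gap 0.08802541181320876
scene {'intrinsics': array([[400.9094996 ,   0.        , 319.00525911],
       [  0.        , 400.9094996 , 197.47998791],
       [  0.        ,   0.        ,   1.        ]]), 'eye': array([1.14059103, 0.81374856, 0.82599313]), 'rotation': array([-0.77750272, -2.49725643,  1.1932494 ])}
top {'intrinsics': array([[406.73825929,   0.        , 319.70257847],
       [  0.        , 406.73825929, 197.24409997],
       [  0.        ,   0.        ,   1.        ]]), 'eye': array([0.47337915, 0.04649516, 1.62016013]), 'rotation': array([-2.16979061,  2.17702355, -0.08278451])}
```

View pics/scene0.png

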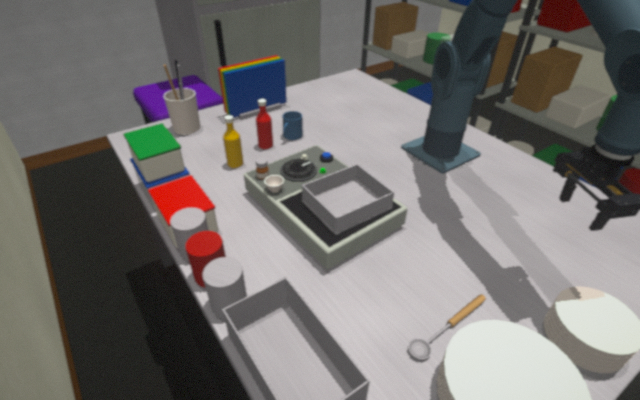

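View pics/top0.png

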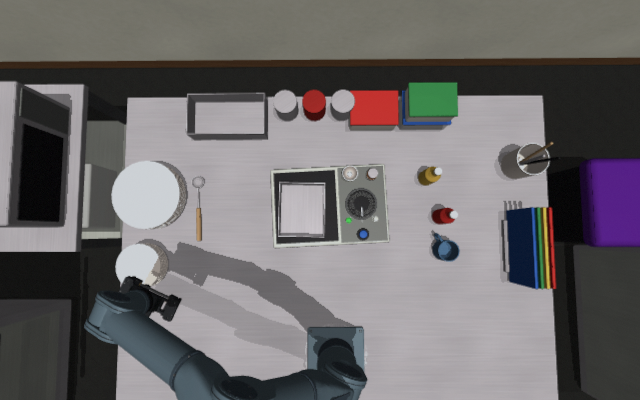

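The top view shows the dial at about (361,203), the blue button at (363,234), the green pin at (348,219) on the +y side, and the white plug at (376,219). Next I'll measure these.

```bash
cat > h.py <<'E'
import numpy as np, cv2
from scipy.spatial.transform import Rotation as R
def ray(c,uv,z):
    K=c['intrinsics'];d=R.from_rotvec(c['rotation']).apply(np.linalg.inv(K)@np.array([uv[0],uv[1],1.]))
    e=c['eye'];return e+d*(z-e[2])/d[2]
def proj(c,p):
    q=R.from_rotvec(c['rotation']).inv().apply(np.array(p)-c['eye']);q=c['intrinsics']@q;return q[:2]/q[2]
def cents(im,f,roi,mina=3):
    x0,y0,x1,y1=roi;a=im[y0:y1,x0:x1].astype(int);m=f(a[...,0],a[...,1],a[...,2]).astype(np.uint8)
    n,l,s,ce=cv2.connectedComponentsWithStats(m)
    return [(s[i,4],ce[i]+[x0,y0]) for i in range(1,n) if s[i,4]>=mina]
blue=lambda r,g,b:(b>g+40)&(b>r+60)
green=lambda r,g,b:(g>r+50)&(g>b+50)
E
python3 - <<'E'
from cell import bot
from h import *
for n,roi in [('top',(270,160,395,250)),('scene',(240,140,350,200))]:
    im=cv2.imread(f'pics/{n}0.png')[:,:,::-1];c=bot.camera_info(n)
    for nm,f,z in [('blue',blue,.09),('green',green,.092)]:
        for a,u in cents(im,f,roi): print(n,nm,a,u,ray(c,u,z).round(4))
    x0,y0,x1,y1=(335,160,395,250) if n=='top' else (240,140,350,200)
    cv2.imwrite(f'pics/{n}0z.png',cv2.resize(im[y0:y1,x0:x1,::-1],None,fx=6.5,fy=6.5,interpolation=cv2.INTER_CUBIC))
E
```

```text
top blue 48 [363.   233.75] [ 0.4665 -0.1013  0.09  ]
top green 26 [348.30769231 219.88461538] [ 0.5185 -0.0467  0.092 ]
scene blue 41 [326.04878049 154.43902439] [ 0.4596 -0.1127  0.09  ]
scene green 31 [322.22580645 169.83870968] [ 0.5245 -0.0432  0.092 ]
```

View pics/top0z.png

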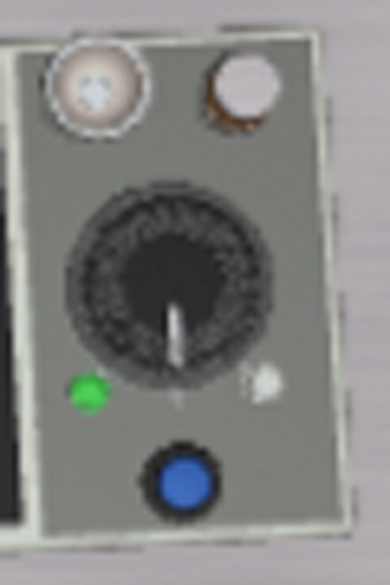

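View pics/scene0z.png

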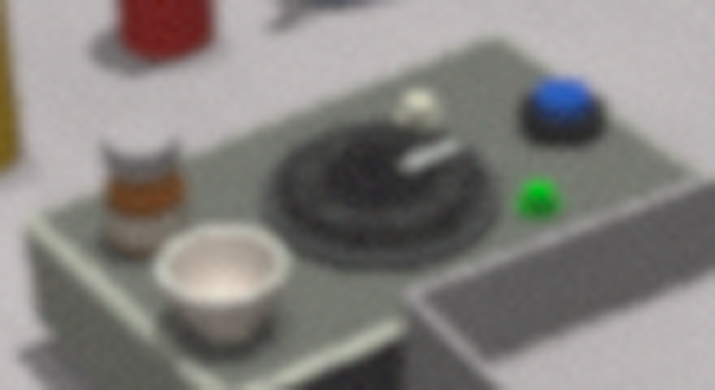

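```bash
cat >> h.py <<'E'
def tri(c1,u1,c2,u2):
    def ed(c,u): 
        d=ray(c,u,0)-c['eye'];return c['eye'],d/np.linalg.norm(d)
    A=[];b=[]
    for e,d in (ed(c1,u1),ed(c2,u2)):
        P=np.eye(3)-np.outer(d,d);A.append(P);b.append(P@e)
    x,*_=np.linalg.lstsq(np.vstack(A),np.hstack(b),rcond=None)
    return x,[np.linalg.norm(b[i]-A[i]@x) for i in (0,1)]
E
python3 - <<'E'
from cell import bot
from h import *
t=bot.camera_info('top');s=bot.camera_info('scene')
print('blue',tri(t,(363,233.75),s,(326.05,154.44)))
print('green',tri(t,(348.3,219.9),s,(322.2,169.8)))
print('plug',ray(t,(376,218.8),.092))
print('dial',ray(t,(361.3,203.5),.092), 'scene',ray(s,(240+385/6.5,140+190/6.5),.09))
for n,u,z in [('red',(454,215),.19),('redb',(437,216),.03),('yel',(438,170),.19),('panTL',(280,183),.14),('panBR',(325,236),.14),('jar',(372.5,173),.14),('ram',(350,173.5),.115)]: print(n,ray(t,u,z).round(3))
st=bot.sense();print(st['eef_pos']);M=R.from_rotvec(st['eef_rot']).as_matrix();print(M.round(3))
print('move',M.T@(np.array([.545,-.10,.26])-st['eef_pos'])*1000)
E
```

```text
blue (array([ 0.46719401, -0.10098726,  0.09882225]), [np.float64(0.0008249802947978097), np.float64(0.0008249802947979027)])
green (array([ 0.51961328, -0.04778537,  0.08742771]), [np.float64(0.0013519026272268099), np.float64(0.0013519026272266418)])
plug [ 0.52220129 -0.15049242  0.092     ]
dial [ 0.57989212 -0.09609955  0.092     ] scene [ 0.58200381 -0.08971159  0.09      ]
red [ 0.531 -0.411  0.19 ]
redb [ 0.534 -0.396  0.03 ]
yel [ 0.691 -0.36   0.19 ]
panTL [0.653 0.205 0.14 ]
panBR [0.459 0.041 0.14 ]
jar [ 0.688 -0.134  0.14 ]
ram [ 0.691 -0.053  0.115]
[0.27065113 0.59036756 0.23791733]
[[ 0.417  0.909 -0.001]
 [ 0.909 -0.417 -0.001]
 [-0.002  0.    -1.   ]]
move [-513.30982355  537.05271868  -21.20639803]
```

>>> jog_arm([
  {"dx": -40,"dy": 46,"dz": -20,"wz": 0.07,"grip": 0},
  {"dx": -79,"dy": 91,"dz": -30,"wz": 0.13,"grip": 0},
  {"dx": -118,"dy": 137,"dz": -30,"wz": 0.2,"grip": 0},
  {"dx": -158,"dy": 182,"dz": -30,"wz": 0.26,"grip": 0},
  {"dx": -197,"dy": 228,"dz": -30,"wz": 0.33,"grip": 0},
  {"dx": -236,"dy": 274,"dz": -30,"wz": 0.39,"grip": 0},
  {"dx": -276,"dy": 319,"dz": -30,"wz": 0.46,"grip": 0},
  {"dx": -315,"dy": 365,"dz": -30,"wz": 0.53,"grip": 0},
  {"dx": -355,"dy": 410,"dz": -30,"wz": 0.59,"grip": 0},
  {"dx": -394,"dy": 456,"dz": -30,"wz": 0.66,"grip": 0},
  {"dx": -433,"dy": 502,"dz": -20,"wz": 0.72,"grip": 0},
  {"dx": -472,"dy": 547,"dz": -12,"wz": 0.79,"grip": 0},
])

```text
invalid input at $.commands[0]: expected keys dx, dy, dz, wx, wy, wz, grip
```

>>> jog_arm([
  {"grip": 0},
  {"grip": 0},
])

```text
invalid input at $.commands[0]: expected keys dx, dy, dz, wx, wy, wz, grip
```

```bash
python3 - <<'E'
from cell import bot
import cv2,pickle
s=bot.sense();print(s['clock'],s['eef_pos'],s['eef_rot'],s['finger_gap'],s['force'])
c=bot.camera_info('wrist');im=bot.snapshot('wrist');cv2.imwrite('pics/w1.png',im[:,:,::-1]);pickle.dump(c,open('w1.pkl','wb'));print(c)
im=bot.snapshot('top');cv2.imwrite('pics/top1.png',im[:,:,::-1])
E
```

```text
0.1 [0.27065113 0.59036756 0.23791733] [ 2.64323303e+00  1.69614307e+00 -1.96560753e-03] 0.08792550944459837 [ 0.07394277 -0.38278564  1.30355439]
{'intrinsics': array([[284.85955229,   0.        , 315.84803327],
       [  0.        , 284.85955229, 199.7303067 ],
       [  0.        ,   0.        ,   1.        ]]), 'eye': array([0.21001754, 0.61814249, 0.38247706]), 'rotation': array([2.44902853, 1.57280741, 0.20757589])}
```

View pics/w1.png

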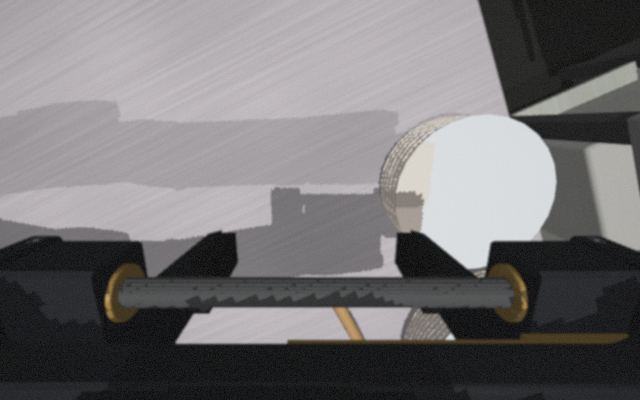

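>>> jog_arm([
  {"dx": -43,"dy": 42,"dz": -20,"wx": 0,"wy": 0,"wz": 0.06,"grip": 0},
  {"dx": -86,"dy": 84,"dz": -32,"wx": 0,"wy": 0,"wz": 0.12,"grip": 0},
  {"dx": -129,"dy": 126,"dz": -32,"wx": 0,"wy": 0,"wz": 0.18,"grip": 0},
  {"dx": -172,"dy": 168,"dz": -32,"wx": 0,"wy": 0,"wz": 0.24,"grip": 0},
  {"dx": -215,"dy": 210,"dz": -32,"wx": 0,"wy": 0,"wz": 0.3,"grip": 0},
  {"dx": -258,"dy": 252,"dz": -32,"wx": 0,"wy": 0,"wz": 0.36,"grip": 0},
  {"dx": -301,"dy": 294,"dz": -32,"wx": 0,"wy": 0,"wz": 0.42,"grip": 0},
  {"dx": -344,"dy": 336,"dz": -32,"wx": 0,"wy": 0,"wz": 0.48,"grip": 0},
  {"dx": -387,"dy": 378,"dz": -32,"wx": 0,"wy": 0,"wz": 0.54,"grip": 0},
  {"dx": -430,"dy": 420,"dz": -32,"wx": 0,"wy": 0,"wz": 0.6,"grip": 0},
  {"dx": -473,"dy": 462,"dz": -32,"wx": 0,"wy": 0,"wz": 0.66,"grip": 0},
  {"dx": -516,"dy": 504,"dz": -32,"wx": 0,"wy": 0,"wz": 0.72,"grip": 0},
])

```text
clock: 1.7
eef_pos: [0.5144, -0.0902, 0.2709]
eef_rot: [3.072, 0.654, 0.0]
force: [1.8, 0.5, -0.0]
finger_gap: 0.0006
```

```bash
python3 - <<'E'
from cell import bot
from h import *
import pickle
s=bot.sense();print(s['clock'],s['eef_pos'],s['finger_gap'],s['force'],s['qpos'].round(3) if hasattr(s['qpos'],'round') else s['qpos'])
M=R.from_rotvec(s['eef_rot']).as_matrix();print(M.round(3))
print('move',M.T@(np.array([.56,-.2,.27])-s['eef_pos'])*1000)
E
```

```text
1.7 [ 0.51435644 -0.09015639  0.27092897] 0.0005513119438236725 [ 1.79953228  0.49934398 -0.00964839] [-0.307  0.299  0.483  1.863 -0.161  1.018  0.663]
[[ 0.913  0.407  0.   ]
 [ 0.407 -0.913 -0.001]
 [-0.     0.001 -1.   ]]
move [ -3.05873185 118.90937915   1.0095704 ]
```

>>> jog_arm([
  {"dx": 0,"dy": 55,"dz": 0,"wx": 0,"wy": 0,"wz": 0.03,"grip": 0},
  {"dx": 0,"dy": 110,"dz": 0,"wx": 0,"wy": 0,"wz": 0.07,"grip": 0},
  {"dx": 0,"dy": 120,"dz": 0,"wx": 0,"wy": 0,"wz": 0.07,"grip": 0},
  {"dx": 0,"dy": 120,"dz": 0,"wx": 0,"wy": 0,"wz": 0.07,"grip": 0},
])

```text
clock: 2.2
eef_pos: [0.563, -0.1995, 0.2706]
eef_rot: [3.094, 0.546, -0.001]
force: [-0.5, 1.2, -0.3]
finger_gap: 0.0004
```

```bash
python3 - <<'E'
from cell import bot
import cv2,pickle
s=bot.sense();print(s['clock'],s['eef_pos'],s['force'])
c=bot.camera_info('wrist');im=bot.snapshot('wrist');cv2.imwrite('pics/w2.png',im[:,:,::-1]);pickle.dump(c,open('w2.pkl','wb'));print(c['eye'])
E
```

```text
2.2 [ 0.56297641 -0.19952956  0.27057026] [-0.46287245  1.18161877 -0.343598  ]
[ 0.54029476 -0.13697344  0.41511683]
```

View pics/w2.png

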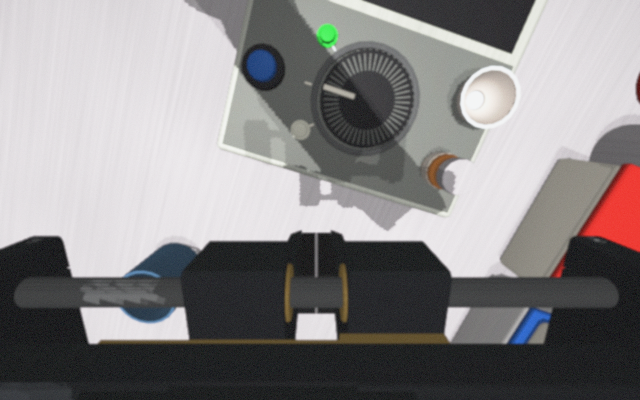

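The wrist view shows the dial at about (366,98), its pointer running from (355,96) to (325,87) towards the button at (262,66), the green pin at (327,36), the plug at (300,129) and the jar at (448,175). I'll fit the unit pose to these points.

```bash
python3 - <<'E'
import pickle
from h import *
from scipy.optimize import least_squares
c=pickle.load(open('w2.pkl','rb'));im=cv2.imread('pics/w2.png')[:,:,::-1]
cv2.imwrite('pics/w2z.png',cv2.resize(im[0:220,200:500,::-1],None,fx=2.6,fy=2.6))
bl=max(cents(im,lambda r,g,b:(b>g+30)&(b>r+50),(230,30,300,100)),key=lambda t:t[0]);gr=max(cents(im,green,(300,10,350,60)),key=lambda t:t[0])
print(bl,gr)
a=im[115:145,285:318].astype(int);m=(a.sum(2)>a.sum(2).mean()+25);print(cents(im,lambda r,g,b:(r-b>3)&(r>120),(287,117,314,142)))
pl=(300.5,129.5);d=(366,98)
P={'b':ray(c,bl[1],.0985),'g':ray(c,gr[1],.090),'p':ray(c,pl,.090),'d':ray(c,d,.096)}
for k in P: print(k,P[k].round(4))
L={'b':[-.115,0],'d':[0,0],'g':[-.078*np.cos(.7),.078*np.sin(.7)],'p':[-.078*np.cos(.7),-.078*np.sin(.7)]}
def f(q):
    C,S=np.cos(q[2]),np.sin(q[2]);return np.hstack([np.array(q[:2])+[C*L[k][0]-S*L[k][1],S*L[k][0]+C*L[k][1]]-P[k][:2] for k in L])
r=least_squares(f,[.58,-.095,0]);print(r.x.round(4),(r.fun*1000).round(1))
E
```

```text
(np.int32(724), array([261.10911602,  65.11325967])) (np.int32(425), array([326.93176471,  35.12235294]))
[(np.int32(352), array([299.69886364, 129.88636364])), (np.int32(3), array([294., 141.]))]
b [ 0.4683 -0.103   0.0985]
g [ 0.5213 -0.0521  0.09  ]
p [ 0.5268 -0.1499  0.09  ]
d [ 0.5815 -0.0953  0.096 ]
[ 0.5829 -0.0964  0.0632] [-0.2 -0.6  1.5 -1.1 -1.1  2.1 -0.2 -0.4]
```

View pics/w2z.png

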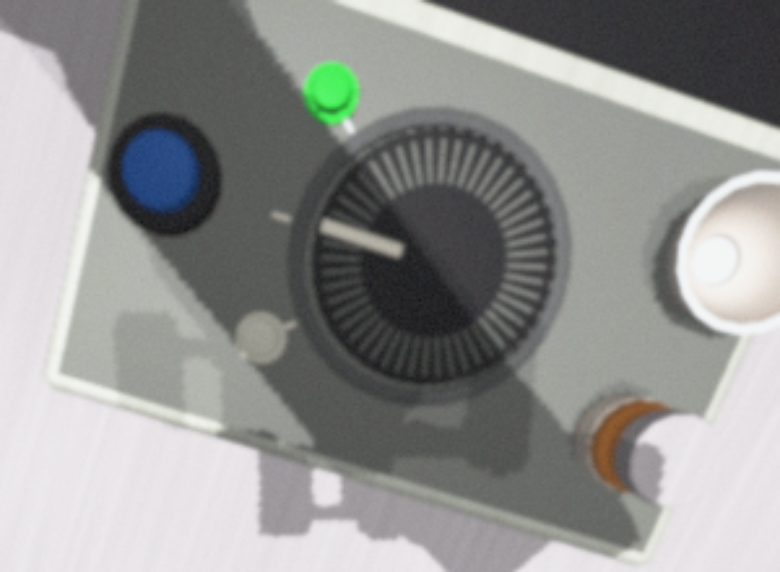

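>>> jog_arm([
  {"dx": 22,"dy": -50,"dz": 0,"wx": 0,"wy": 0,"wz": 0,"grip": 0},
  {"dx": 44,"dy": -100,"dz": 20,"wx": 0,"wy": 0,"wz": 0,"grip": 0},
  {"dx": 53,"dy": -121,"dz": 60,"wx": 0,"wy": 0,"wz": 0,"grip": 0},
  {"dx": 53,"dy": -121,"dz": 110,"wx": 0,"wy": 0,"wz": 0,"grip": 0},
  {"dx": 53,"dy": -121,"dz": 150,"wx": 0,"wy": 0,"wz": 0,"grip": 0},
  {"dx": 53,"dy": -121,"dz": 160,"wx": 0,"wy": 0,"wz": 0,"grip": 0},
  {"dx": 53,"dy": -121,"dz": 160,"wx": 0,"wy": 0,"wz": 0,"grip": 0},
])

```text
clock: 3.12
eef_pos: [0.5711, -0.0654, 0.1113]
eef_rot: [-3.092, -0.55, 0.001]
force: [-0.2, -1.0, 0.9]
finger_gap: 0.0003
```

```bash
python3 - <<'E'
from cell import bot
from h import *
s=bot.sense();print(s['clock'],s['eef_pos'],s['force'],s['eef_rot'])
im=bot.snapshot('scene');cv2.imwrite('pics/s2z.png',cv2.resize(im[110:260,230:420,::-1],None,fx=4,fy=4))
E
```

```text
3.125 [ 0.57105602 -0.06542413  0.11127436] [-0.17381409 -0.96292276  0.85210251] [-3.09193226e+00 -5.50004816e-01  6.81568110e-04]
```

View pics/s2z.png

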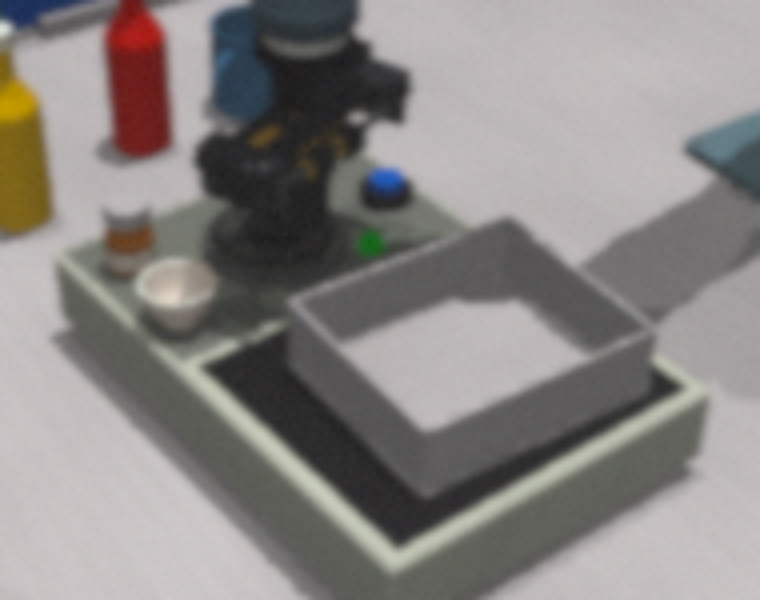

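>>> jog_arm([
  {"dx": 0,"dy": 2,"dz": 10,"wx": 0,"wy": 0,"wz": 0,"grip": 0},
  {"dx": 0,"dy": 2,"dz": 14,"wx": 0,"wy": 0,"wz": 0,"grip": 0},
  {"dx": 0,"dy": 2,"dz": 16,"wx": 0,"wy": 0,"wz": 0,"grip": 0},
  {"dx": 0,"dy": 2,"dz": 18,"wx": 0,"wy": 0,"wz": 0,"grip": 0},
  {"dx": 0,"dy": 2,"dz": 19,"wx": 0,"wy": 0,"wz": 0,"grip": 0},
  {"dx": 0,"dy": 2,"dz": 20,"wx": 0,"wy": 0,"wz": 0,"grip": 0},
  {"dx": 0,"dy": 2,"dz": 20,"wx": 0,"wy": 0,"wz": 0,"grip": 0},
])

```text
clock: 4.05
eef_pos: [0.5727, -0.0676, 0.0926]
eef_rot: [-3.092, -0.549, -0.003]
force: [-1.5, 1.4, 7.7]
finger_gap: 0.0005
```

```bash
python3 - <<'E'
from cell import bot
from h import *
s=bot.sense();M=R.from_rotvec(s['eef_rot']).as_matrix();print(s['force'],s['eef_pos'])
o=s['eef_pos']-np.array([.582,-.096,s['eef_pos'][2]]);print(o)
for t in np.arange(.08,.85,.08):
    d=M.T@(R.from_euler('z',-t).apply(o)-o)*1000;print(round(t,2),d.round(1))
E
```

```text
[-1.50483809  1.3670085   7.73285822] [ 0.57274445 -0.06762571  0.09264755]
[-0.00925555  0.02837429  0.        ]
0.08 [2.4 0.2 0. ]
0.16 [4.7 0.6 0. ]
0.24 [7.1 1.1 0. ]
0.32 [9.3 1.9 0. ]
0.4 [11.5  2.8  0. ]
0.48 [13.7  3.9  0. ]
0.56 [15.7  5.1  0. ]
0.64 [17.6  6.5  0. ]
0.72 [19.4  8.1  0. ]
0.8 [21.1  9.8  0. ]
```

>>> jog_arm([
  {"dx": 0,"dy": 0,"dz": 2,"wx": 0,"wy": 0,"wz": 0,"grip": 0},
  {"dx": 2.4,"dy": 0.2,"dz": 2,"wx": 0,"wy": 0,"wz": 0.08,"grip": 0},
  {"dx": 4.7,"dy": 0.6,"dz": 2,"wx": 0,"wy": 0,"wz": 0.16,"grip": 0},
  {"dx": 7.1,"dy": 1.1,"dz": 2,"wx": 0,"wy": 0,"wz": 0.24,"grip": 0},
  {"dx": 9.3,"dy": 1.9,"dz": 2,"wx": 0,"wy": 0,"wz": 0.32,"grip": 0},
])

```text
clock: 4.68
eef_pos: [0.5827, -0.066, 0.0916]
eef_rot: [-3.139, -0.046, -0.004]
force: [-2.0, 1.5, 8.3]
finger_gap: 0.0007
```

>>> jog_arm([
  {"dx": 2.4,"dy": 0.1,"dz": 0,"wx": 0,"wy": 0,"wz": 0.08,"grip": 0},
  {"dx": 4.8,"dy": 0.4,"dz": 0,"wx": 0,"wy": 0,"wz": 0.16,"grip": 0},
  {"dx": 7.1,"dy": 0.9,"dz": 0,"wx": 0,"wy": 0,"wz": 0.24,"grip": 0},
  {"dx": 9.4,"dy": 1.5,"dz": 0,"wx": 0,"wy": 0,"wz": 0.32,"grip": 0},
  {"dx": 11.4,"dy": 2.3,"dz": 0,"wx": 0,"wy": 0,"wz": 0.39,"grip": 0},
  {"dx": 11.4,"dy": 2.3,"dz": 0,"wx": 0,"wy": 0,"wz": 0.39,"grip": 0},
])

```text
clock: 5.42
eef_pos: [0.5953, -0.0686, 0.0926]
eef_rot: [-3.089, 0.565, -0.007]
force: [-1.2, -0.6, 7.1]
finger_gap: 0.0005
```

>>> jog_arm([
  {"dx": 0,"dy": 0,"dz": -10,"wx": 0,"wy": 0,"wz": 0,"grip": 0},
  {"dx": 0,"dy": 0,"dz": -50,"wx": 0,"wy": 0,"wz": 0,"grip": 0},
  {"dx": 0,"dy": 0,"dz": -110,"wx": 0,"wy": 0,"wz": 0,"grip": 0},
  {"dx": 0,"dy": 40,"dz": -160,"wx": 0,"wy": 0,"wz": 0,"grip": 0},
  {"dx": 0,"dy": 90,"dz": -178,"wx": 0,"wy": 0,"wz": 0,"grip": 0},
  {"dx": 0,"dy": 140,"dz": -178,"wx": 0,"wy": 0,"wz": 0,"grip": 0},
  {"dx": 0,"dy": 140,"dz": -178,"wx": 0,"wy": 0,"wz": 0,"grip": 0},
])

```text
clock: 6.3
eef_pos: [0.5427, -0.2044, 0.2713]
eef_rot: [-3.088, 0.577, -0.009]
force: [-0.2, 0.2, 0.4]
finger_gap: 0.0008
```

```bash
python3 - <<'E'
from cell import bot
import cv2,pickle
s=bot.sense();print(s['clock'],s['eef_pos'],s['force'])
c=bot.camera_info('wrist');im=bot.snapshot('wrist');cv2.imwrite('pics/w3.png',im[:,:,::-1]);pickle.dump(c,open('w3.pkl','wb'))
E
```

```text
6.3 [ 0.54267902 -0.20439398  0.27131396] [-0.19041104  0.18315331  0.42129882]
```

View pics/w3.png

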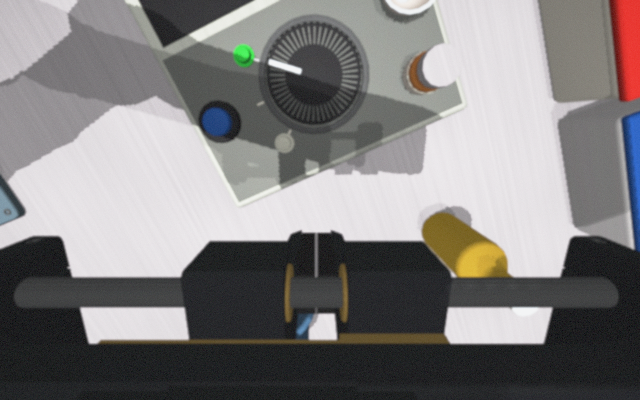

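The pointer, from (300,71) to (270,62), now lines up with the tick and the green pin at (243,55). The button is at (216,122). I'll re-measure it and compute the move.

```bash
python3 - <<'E'
import pickle
from cell import bot
from h import *
c=pickle.load(open('w3.pkl','rb'));im=cv2.imread('pics/w3.png')[:,:,::-1]
bl=max(cents(im,lambda r,g,b:(b>g+30)&(b>r+50),(190,90,250,150)),key=lambda t:t[0])
b=ray(c,bl[1],.0985);print(bl,b)
g=ray(c,max(cents(im,green,(225,35,260,75)),key=lambda t:t[0])[1],.09);ctr=np.array([.582,-.096])
p0=ray(c,(300,71),.096);p1=ray(c,(269,61.5),.096);v=p1-p0;w=(b[:2]-ctr);an=lambda v:np.arctan2(v[1],v[0])
print('pointer turn',an(v)-an(w),'green',an(g[:2]-ctr)-an(w))
s=bot.sense();M=R.from_rotvec(s['eef_rot']).as_matrix()
print('move',M.T@(np.array([.468,-.103,.115])-s['eef_pos'])*1000)
E
```

```text
(np.int32(641), array([216.21528861, 121.31513261])) [ 0.46892981 -0.10276609  0.0985    ]
pointer turn 5.578390866605558 green 5.587539278503803
move [-106.86927071  -64.28359169  155.42193546]
```

>>> jog_arm([
  {"dx": -40,"dy": -24,"dz": 0,"wx": 0,"wy": 0,"wz": 0,"grip": 0},
  {"dx": -80,"dy": -48,"dz": 20,"wx": 0,"wy": 0,"wz": 0,"grip": 0},
  {"dx": -107,"dy": -64,"dz": 70,"wx": 0,"wy": 0,"wz": 0,"grip": 0},
  {"dx": -107,"dy": -64,"dz": 120,"wx": 0,"wy": 0,"wz": 0,"grip": 0},
  {"dx": -107,"dy": -64,"dz": 155,"wx": 0,"wy": 0,"wz": 0,"grip": 0},
  {"dx": -107,"dy": -64,"dz": 160,"wx": 0,"wy": 0,"wz": 0,"grip": 0},
  {"dx": -107,"dy": -64,"dz": 160,"wx": 0,"wy": 0,"wz": 0,"grip": 0},
])

```text
clock: 7.22
eef_pos: [0.4685, -0.1028, 0.111]
eef_rot: [-3.087, 0.57, -0.009]
force: [-0.5, -0.2, -0.0]
finger_gap: 0.0007
```

>>> jog_arm([
  {"dx": 0,"dy": 0,"dz": 6,"wx": 0,"wy": 0,"wz": 0,"grip": 0},
  {"dx": 0,"dy": 0,"dz": 10,"wx": 0,"wy": 0,"wz": 0,"grip": 0},
  {"dx": 0,"dy": 0,"dz": 13,"wx": 0,"wy": 0,"wz": 0,"grip": 0},
  {"dx": 0,"dy": 0,"dz": 15,"wx": 0,"wy": 0,"wz": 0,"grip": 0},
  {"dx": 0,"dy": 0,"dz": 16,"wx": 0,"wy": 0,"wz": 0,"grip": 0},
  {"dx": 0,"dy": 0,"dz": 16,"wx": 0,"wy": 0,"wz": 0,"grip": 0},
])

```text
clock: 7.98
eef_pos: [0.4695, -0.1027, 0.0962]
eef_rot: [-3.086, 0.57, -0.011]
force: [-2.1, 3.0, 19.3]
finger_gap: 0.0004
```

>>> jog_arm([
  {"dx": 0,"dy": 0,"dz": -1,"wx": 0,"wy": 0,"wz": 0,"grip": 0},
  {"dx": 0,"dy": 0,"dz": -1,"wx": 0,"wy": 0,"wz": 0,"grip": 0},
])

```text
clock: 8.22
eef_pos: [0.4694, -0.1026, 0.0975]
eef_rot: [-3.085, 0.57, -0.011]
force: [0.4, 1.3, 4.0]
finger_gap: 0.0002
```

>>> jog_arm([
  {"dx": 0,"dy": 0,"dz": -1.5,"wx": 0,"wy": 0,"wz": 0,"grip": 0},
  {"dx": 0,"dy": 0,"dz": -1.5,"wx": 0,"wy": 0,"wz": 0,"grip": 0},
])

```text
clock: 8.48
eef_pos: [0.4694, -0.1026, 0.099]
eef_rot: [-3.086, 0.57, -0.011]
force: [0.2, 2.6, 3.6]
finger_gap: 0.0
```

>>> jog_arm([
  {"dx": 0,"dy": 0,"dz": -2,"wx": 0,"wy": 0,"wz": 0,"grip": 0},
  {"dx": 0,"dy": 0,"dz": -2,"wx": 0,"wy": 0,"wz": 0,"grip": 0},
])

```text
clock: 8.72
eef_pos: [0.4694, -0.1026, 0.101]
eef_rot: [-3.086, 0.57, -0.011]
force: [0.5, 1.1, 2.3]
finger_gap: 0.0004
```

>>> jog_arm([
  {"dx": 0,"dy": 0,"dz": -3,"wx": 0,"wy": 0,"wz": 0,"grip": 0},
  {"dx": 0,"dy": 0,"dz": -3,"wx": 0,"wy": 0,"wz": 0,"grip": 0},
])

```text
clock: 8.98
eef_pos: [0.4691, -0.1028, 0.104]
eef_rot: [-3.086, 0.57, -0.01]
force: [0.1, -0.2, -0.3]
finger_gap: 0.0008
```

>>> jog_arm([
  {"dx": 0,"dy": 0,"dz": -40,"wx": 0,"wy": 0,"wz": 0,"grip": 0},
  {"dx": 0,"dy": 0,"dz": -90,"wx": 0,"wy": 0,"wz": 0,"grip": 0},
  {"dx": 20,"dy": 13,"dz": -140,"wx": 0,"wy": 0,"wz": 0,"grip": 0},
  {"dx": 60,"dy": 40,"dz": -166,"wx": 0,"wy": 0,"wz": 0,"grip": 0},
  {"dx": 100,"dy": 65,"dz": -166,"wx": 0,"wy": 0,"wz": 0,"grip": 0},
  {"dx": 100,"dy": 65,"dz": -166,"wx": 0,"wy": 0,"wz": 0,"grip": 0},
  {"dx": 100,"dy": 65,"dz": -166,"wx": 0,"wy": 0,"wz": 0,"grip": 0},
])

```text
clock: 9.85
eef_pos: [0.5372, -0.1991, 0.2695]
eef_rot: [-3.085, 0.57, -0.007]
force: [0.2, -0.0, 1.0]
finger_gap: 0.0
```

```bash
python3 - <<'E'
from cell import bot
import cv2
s=bot.sense();print(s['clock'],s['eef_pos'],s['force'])
a=bot.snapshot('wrist');b=bot.snapshot('scene');cv2.imwrite('pics/w4.png',a[:,:,::-1]);cv2.imwrite('pics/s4.png',b[:,:,::-1])
E
```

```text
9.85 [ 0.53722791 -0.19914197  0.26954931] [ 0.15266359 -0.00922857  1.03132266]
```

View pics/w4.png

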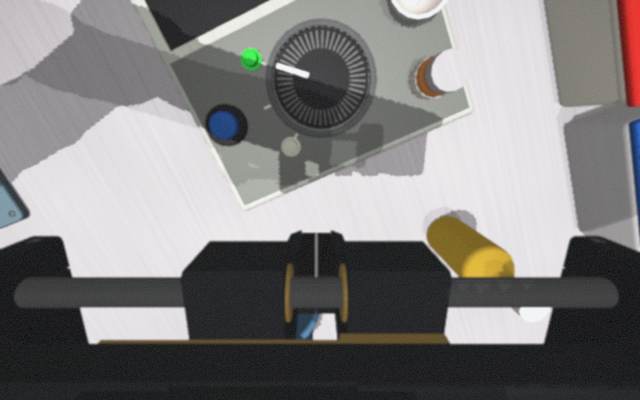

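View pics/s4.png

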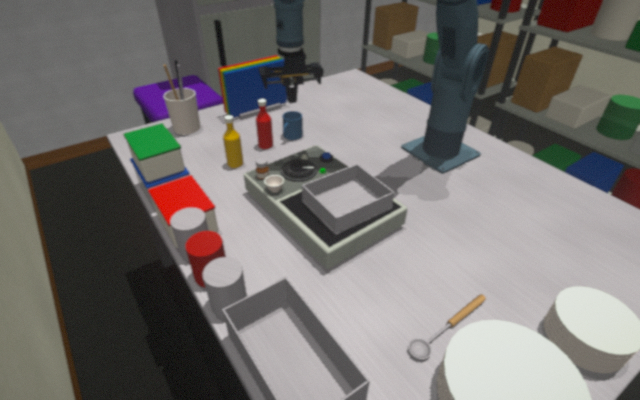

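The pointer, from (307,75) to (277,67), still lines up with the green pin at (251,58). The button at (222,125) has come back up, everything else stands where it was, and the hand is clear.

```bash
python3 -c "
from cell import bot
print(bot.hand_in())"
```

```text
the job is handed in; nothing more can be done
None
```

I turned the dial one click clockwise to the setting beside the green pin, then pressed the blue button, let it spring back and moved the hand clear. The job was handed in at about 10 s on the robot clock, well under the 35 s limit.

- **Dial:** I turned it with the closed fingertips pressing at about 8 N, roughly 30 mm off the axis. The wrist camera measured the pointer at -0.705 rad, with the pin at -0.696 rad. A picture taken after the button press still showed the pointer lined up with the pin.
- **Button:** I pressed it until it hit its stop, where the tool was at about z = 0.096 m and the force reading reached about 19 N. That is well above the button's own 5 N, because I overshot the stop by about a millimetre. As I raised the hand in steps, the force fell to zero over roughly 6 mm, which fits a full press and spring-back.
- **Bystanders:** in the last pictures everything visible looked where it had been, and nothing was touching the robot. I judged this by eye and did not measure their positions again.
- **Disagreement:** assuming button and pin heights near 0.09 m, the top and scene cameras differed by up to about 13 mm on the button and 7 mm on the pin. Most of the button's difference came from that assumed height, and I used the wrist-camera positions for the moves instead.

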